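# Lid the potato pot, then lift the cover off its strainer

## Task

Get the potato pot ready for draining: carry the nested lids (strainer with the cover lying on it) together to the larger pot, lower them until the strainer is seated in its mouth, and let go. Then lift the cover alone, leaving the strainer seated, and finish still holding the cover level and still, straight above the pot, at least 10 cm above where it lay. Drop nothing; leave the pot in place and the milk pan, jar and mug alone.

Things in the scene. Friction and masses are not known exactly. Their poses are not given: they have to be found in the camera images.
- strainer: Inner lid (strainer), loose, steel, 180-300 g: plug 14 mm deep, 146 mm across (140 at its foot), then a 4 mm flange 168 mm across with rows of holes. Origin: centre of plug's underside, z up. Starts on the trivet under the cover, only its knob showing; yaw does not matter. Seated: flange on the pot's rim, origin 76 mm above the pot's origin.
- knob (a point): Centre of the top of the strainer's upright steel knob: a plain cylinder 18 mm across on its axis, top 66 mm above the strainer's origin. It passes up through the cover's collar and stands 24 mm above the collar's top. Lifted by the knob, both lids rise together.
- cover: Outer lid (cover), loose, steel, 195-325 g: plate 4 mm thick, 182 mm across, skirt reaching 3.5 mm below it. Origin: centre of the plate's underside, z up; 18 mm above the strainer's origin while it lies on the strainer's flange (3 mm sideways play). It must rise 48 mm to clear the knob. Yaw does not matter.
- collar (a point): Centre of the top of the cover's black upright collar, a tube round its middle hole: 44 mm outside, 28 mm inside diameter, top 24 mm above the cover's origin, 20 mm above the plate. Gripped on its outside, fingers either side of the knob, it lifts the cover alone.
- pot: Larger saucepan, loose, steel, 1.5 kg, potatoes in it: outside diameter 160 mm, mouth 154 mm, rim 90 mm above its origin, black handle 22 mm wide along its +x to 240 mm from its axis, top 12 mm below the rim. Origin: centre of its underside, z up. Stands on either of the hob's two burners.
- milk_pan: Smaller saucepan on the other burner, loose: outside diameter 116 mm, rim 70 mm above its origin (centre of underside), black handle along its +x to 198 mm from the axis. Too small for the lids; leave alone.
- hob: Two-burner gas hob, fixed: 290 mm (its x) by 510 mm (its y), pan supports 45 mm above the counter at 125 mm either side of its centre along its y. Origin: centre of its underside.
- trivet: Round cork trivet, fixed, diameter 190 mm, 8 mm thick, under the lids. Origin: centre of its underside.
- spice_jar: Glass spice jar, loose, diameter 46 mm, 100 mm high, origin at the centre of its underside; leave alone.
- mug: White mug, loose, diameter 80 mm, 92 mm high, handle at its +y, origin at the centre of its underside; leave alone.
Things that resemble listed ones, but are neither listed nor needed, are in the scene too. Leave any orange or turquoise look-alike of the cover alone. What is shaped like the trivet but black is not meant.

How it is judged:
On the way, in this order (a step that is already met when the one before it is completed fails the run):
1. both lids are lifted together off the trivet (distance of strainer from where it was at the start of the episode above 0.04 m and distance between cover and strainer below 0.024 m and contact force between strainer and trivet below 0.05 N and horizontal distance between strainer and pot above 0.1 m), for 0.1 s.
2. the strainer is seated in the pot with the cover lying on it, and let go (z of strainer in the frame of pot between 0.072 and 0.0795 m and horizontal distance between strainer and pot below 0.007 m and angle between strainer's own z axis and vertical below 0.06 rad and distance between cover and strainer below 0.024 m and contact force between the fingers and strainer below 0.2 N and contact force between strainer and pot above 0.5 N), for 0.2 s.
At the end, for the whole second after the job is handed in: Strainer seated in the pot (3.5 mm in height, 7 mm off axis, 0.06 rad), untouched; cover held still by the fingers alone, tilt under 0.2 rad, raised 95 mm or more, within 50 mm of the pot's axis; pot moved under 25 mm, milk pan, jar and mug under 20 mm, all upright (z of strainer in the frame of pot between 0.072 and 0.0795 m and horizontal distance between strainer and pot below 0.007 m and angle between strainer's own z axis and vertical below 0.06 rad and contact force between strainer and pot above 0.3 N and contact force between each of the arm, the fingers and strainer below 0.2 N and z of cover in the frame of strainer above 0.113 m and horizontal distance between cover and pot below 0.05 m and angle between cover's own z axis and vertical below 0.2 rad and linear speed of each of cover, strainer below 0.03 m/s and contact force between the fingers and cover above 1 N and contact force between cover and strainer below 0.05 N and contact force between cover and pot below 0.05 N and distance of pot from where it was at the start of the episode below 0.025 m and angle between pot's own z axis and vertical below 0.05 rad and distance of each of milk_pan, spice_jar, mug from where it was at the start of the episode below 0.02 m and angle between each of milk_pan, spice_jar, mug's own z axis and vertical below 0.1 rad); the arm keeps its last pose, push and grip.
It fails at once if the cover comes off the strainer (more than 12 mm) while the strainer is not seated in the pot (distance between cover and strainer above 0.03 m and not (z of strainer in the frame of pot between 0.072 and 0.0795 m and horizontal distance between strainer and pot below 0.007 m and angle between strainer's own z axis and vertical below 0.06 rad)).
It fails at once if a lid is dropped ((contact force between the fingers and strainer below 0.05 N and linear speed of strainer above 0.5 m/s) or (contact force between the fingers and cover below 0.05 N and contact force between cover and strainer below 0.02 N and linear speed of cover above 0.5 m/s)).
It fails at once if the pot is pushed more than 25 mm or tipped (distance of pot from where it was at the start of the episode above 0.025 m or angle between pot's own z axis and vertical above 0.2 rad).
It fails at once if a bystander is moved more than 20 mm or tipped (distance of any of milk_pan, spice_jar, mug from where it was at the start of the episode above 0.02 m or angle between any of milk_pan, spice_jar, mug's own z axis and vertical above 0.3 rad).
It also fails if it takes over 54 s, if anything falls off the work surface, if the arm or the gripper's body presses on something with over 40 N, if the wrist force passes 120 N, or if a joint passes its speed limit or range.

## Robot

A 7-joint arm with a two-finger parallel gripper is mounted at the origin on the work surface. World frame = base frame: x ahead of the robot, y to its left, z up, the work surface at z = 0. Lengths are in m, angles in rad, forces in N, time in s.
With the tool pointing down it reaches from about 0.425 to 1.025 m from the base axis. Payload 9.4 kg.
Tool frame: the origin (TCP) lies midway between the tips of the shut fingers; the grasp point (between the pads) lies 19 mm behind it; z points along the fingers, y is the line along which they close (so a half turn about z gives the same grasp; the last joint's range is limited). The gripper opens to 93 mm and grips with 3 to 60 N. Pads are 15 mm wide; open, the fingers measure 128 mm over their backs; the gripper's body (75 mm by 188 mm) begins 65 mm behind the grasp point.
Start: joints at [1.086, 0.599, -0.003, 1.599, 0.002, 0.943, -0.08], TCP at [0.288, -0.666, 0.219] pointing down, gripper open.
Joint ranges: [-2.57, 2.57], [-0.35, 1.97], [-1.29, 1.29], [0.11, 2.56], [-1.05, 4.19], [0.11, 1.86], [-2.63, 2.63]. Speed limits (rad/s): [2.22, 2.22, 3.01, 3.01, 3.14, 3.14, 3.14].

## Interface

Orientations are given as a rotation vector (axis times angle).
In Python, from station import arm, read_camera, camera_info gives the robot as it stands. The module is installed in compiled form; this text tells all that it offers.
- The arm moves only by the tool arm_command, never from a script. Its arguments are lists of equal length, an entry for each row: "hand": the opening, from 0 (shut) to 1 (fully open); "linear": the shift along the world's x, y, z each as a share of 0.15 m, from -1 to 1, a list of three; "twist": the turn, a rotation vector about the world's x, y, z each as a share of 180 degrees, from -1 to 1, a list of three. A call has 1 to 20 rows; each row is the pose to reach, as a shift and turn from the pose commanded when the call began, turning the shorter way round; what a row does not reach only later rows make up. A row lasts 1/8 s, in which the tool goes at most 62.5 mm and 10.7 degrees, less where a joint would pass 70% of its speed; a pose out of reach is approached as far as the arm can. A call with a number of a shift or a turn outside -1 to 1 is refused whole. A call with a gripper value outside its range is refused whole. The fingers move at their own pace and stop on an object; "force" is the grip in N (left out, the last holds). Time passes only in rows, so rows that repeat a pose let the fingers close. It gives the time, the measured TCP pose, the force, the opening and the grip force at its end, in the units of the state.
- arm.observe(): the state, without advancing time (a new reading comes with each control period).
- read_camera(name): name is "scene" or "top"; returns the picture (480x640x3 uint8, blue, green, red); there is no depth.
- camera_info(name): a dict with "mtx" (3x3 intrinsics, pixels), "world_to_cam" (4x4, takes a point from world to camera coordinates). Camera axes: x right, y down, z forward; pixel columns grow to the right and rows downward; lengths in m; the calibration is good to about 2 mm. A picture is of the moment at which its call begins. camera_info takes no time and is no camera call.
- arm.close_job(): hands the job in; it is judged then, once.
The state is a dict: "t": time; "qpos": joint angles; "joint_vel": joint speeds; "joint_efforts": joint torques, N m; "ee_pos": TCP position; "ee_rot": TCP orientation; "contact_force": force on the tool from outside, world axes, zero at the start; "torque": the same for the moment, N m; "grip_width": finger opening in m; "grip_force": force on a finger pad.
Only numpy, scipy, OpenCV 4.12 (cv2) and the standard library are available. Lean on these libraries where they do the work, as an engineer would, in place of code of your own. Each camera call takes 0.05 s, during which the arm holds its last target. There are 200 camera calls.

## Working session

There is one attempt and no reset: what is moved stays moved. The work goes in short steps, Python scripts to look and compute and a tool call to move; the robot and the scene stay as the last step left them, time stands still between calls to the robot, and variables do not carry over. Pictures are saved under pics/ and viewed, at most 10 in all, crops included, and the job is handed in when it is done.

Besides the shell and the picture viewer there is one more tool, called after "Emit:" as name(argument=value, ...) on one line, values as JSON. arm_command: Moves the arm, as the interface text tells. Its arguments: {"type":"object","properties":{"hand":{"type":"array"},"linear":{"type":"array"},"twist":{"type":"array"},"force":{"type":"number"}},"required":["hand","linear","twist"]}

```bash
mkdir -p pics
cat > h.py <<'E'
import numpy as np, cv2
from station import arm, read_camera, camera_info
def P(name):
    c=camera_info(name); return np.array(c["mtx"])@np.array(c["world_to_cam"])[:3]
def tri(a,b):  # a pixel in scene, b in top
    X=cv2.triangulatePoints(P("scene"),P("top"),np.float64(a).reshape(2,1),np.float64(b).reshape(2,1)).ravel()
    return X[:3]/X[3]
def proj(name,X):
    p=P(name)@np.r_[X,1]; return p[:2]/p[2]
def onz(name,px,z):
    M=P(name); H=np.c_[M[:,0],M[:,1],M[:,2]*z+M[:,3]]
    p=np.linalg.solve(H,np.r_[px,1]); return p[:2]/p[2]
E
python3 - <<'E'
from h import *
for n in ("scene","top"):
    cv2.imwrite(f"pics/{n}0.png",read_camera(n)); c=camera_info(n); W=np.array(c["world_to_cam"]); print(n,np.array(c["mtx"]).round(1).tolist(),(-W[:3,:3].T@W[:3,3]).round(3))
o=arm.observe(); print(o)
E
```

```text
scene [[594.1, 0.0, 313.6], [0.0, 594.1, 250.8], [0.0, 0.0, 1.0]] [1.034 0.941 0.962]
top [[583.0, 0.0, 327.7], [0.0, 583.0, 238.1], [0.0, 0.0, 1.0]] [0.423 0.136 1.337]
{'t': 0.1, 'qpos': array([ 1.08627259,  0.60004104, -0.00253689,  1.60001354,  0.00182181,
        0.94291108, -0.07979863]), 'joint_vel': array([ 0.00210812, -0.00070927,  0.00205943, -0.00108452,  0.00170077,
       -0.00136776, -0.00072297]), 'joint_efforts': array([ 5.75624013e-03, -7.66546512e+01,  1.50267217e+00, -2.52939641e+01,
       -5.22512721e-02,  1.35851110e-02,  9.00161695e-05]), 'ee_pos': array([ 0.28735647, -0.66516367,  0.21786235]), 'ee_rot': array([-3.07520577e+00, -6.36017064e-01,  6.63367146e-04]), 'contact_force': array([-0.04919071, -0.30951517,  0.27067252]), 'torque': array([0.01247049, 0.02381495, 0.03907289]), 'grip_force': 0.0, 'grip_width': 0.09285038765193253}
```

View pics/scene0.png

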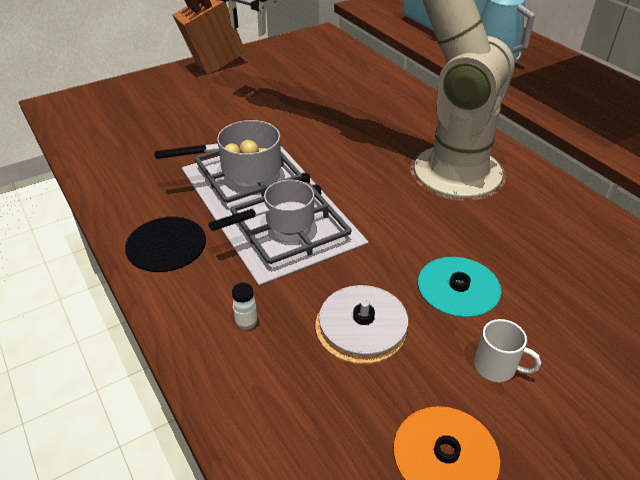

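View pics/top0.png

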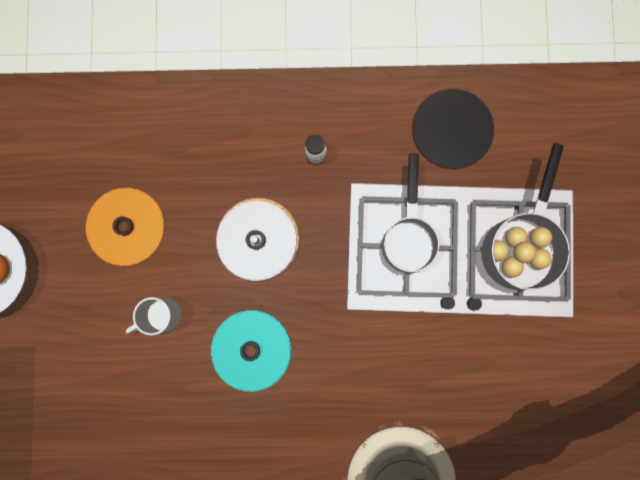

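The scene view shows the steel lid stack at about (363,318) with its knob at (365,302). The potato pot is at (250,150) and the milk pan at (290,205). In the top view the stack is at (256,240) and the potato pot's rim at (528,251).

Things that could be taken for the cover: steel with knob at top (256,240), orange at (123,226), turquoise at (251,351). I choose the steel one on cork. The black disc at (453,128) is not the trivet. The close crop below checks this.

Run:
```python
from h import *
s=cv2.imread("pics/scene0.png"); t=cv2.imread("pics/top0.png")
def crop(i,x,y,w,h): return cv2.resize(i[y:y+h,x:x+w],(400,300),interpolation=cv2.INTER_NEAREST)
a=np.vstack([np.hstack([crop(s,334,285,60,45),crop(t,226,217,60,45)]),np.hstack([crop(s,200,110,100,75),crop(t,468,206,120,90)])])
cv2.imwrite("pics/crop1.png",a)
```

```text
(no output)
```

View pics/crop1.png

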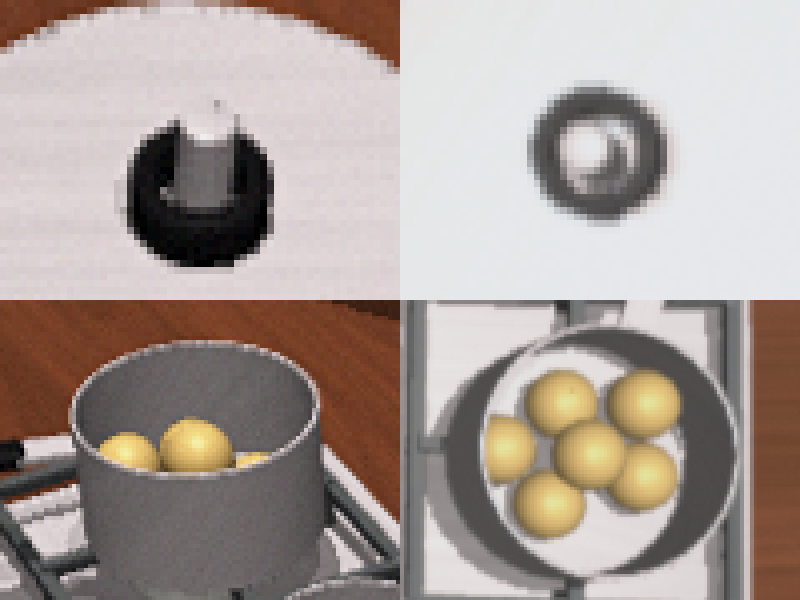

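The crop confirms the choice: a steel knob stands inside the black collar on the steel cover. Knob top is at scene (364.8,302.5) and top (253.5,239.3). Next I fit circles to both rims.

Run:
```python
from h import *
from scipy.optimize import least_squares
k=tri((364.8,302.5),(253.5,239.3)); print("knob",k.round(4), "reproj",proj("scene",k).round(1),proj("top",k).round(1))
th=np.linspace(0,2*np.pi,181)[:-1]
def circ(n,c,r):
    X=np.c_[c[0]+r*np.cos(th),c[1]+r*np.sin(th),0*th+c[2],0*th+1]; p=X@P(n).T; return p[:,:2]/p[:,2:]
def fit(x0,r,sc,tp):
    def f(c):
        return np.r_[[cv2.pointPolygonTest(circ(n,c,r).astype(np.float32),tuple(map(float,p)),True) for n,L in(("scene",sc),("top",tp)) for p in L]]
    s=least_squares(f,x0,diff_step=1e-3); print(s.x.round(4),f(s.x).round(1)); return s.x
S=lambda x,y:(200+x/4-.5,110+(y-300)/4-.5); T=lambda x,y:(468+(x-400)/3.3333-.5,206+(y-300)/3.3333-.5)
x0=np.r_[onz("top",(531,250.7),.135),.135]
pot=fit(x0,.08,[S(70,412),S(320,412),S(195,341),S(200,478)],[T(485,452),T(738,452),T(598,324),T(590,577)])
# cover outer edge: extract bright mask in top, collar blob both
im={n:cv2.imread(f"pics/{n}0.png") for n in("scene","top")}
for n,c in(("scene",(363,318)),("top",(256,240))):
    g=cv2.cvtColor(im[n],cv2.COLOR_BGR2GRAY); y,x=np.mgrid[:480,:640]
    m=((g<110)&(np.hypot(x-c[0],y-c[1])<18)).astype(np.uint8); ct=max(cv2.findContours(m,0,1)[0],key=cv2.contourArea)
    b=((im[n].min(2)>150)&(np.hypot(x-c[0],y-c[1])<60)).astype(np.uint8); cb=max(cv2.findContours(b,0,1)[0],key=cv2.contourArea)
    print(n,"collar",cv2.fitEllipse(ct),"cover",cv2.fitEllipse(cv2.convexHull(cb)))
print("pred cover from knob: cover edge ellipse")
for n in("scene","top"): print(n,cv2.fitEllipse(circ(n,k-[0,0,.044],.091).astype(np.float32)), "collar",cv2.fitEllipse(circ(n,k-[0,0,.024],.022).astype(np.float32)),"potfit",cv2.fitEllipse(circ(n,pot,.08).astype(np.float32)))
for i in(("pan",(411,244)),("hnd",(556,148)),("panh",(413,156)),("jar",(315,143)),("mug",(155,316))): print(i[0],onz("top",i[1],.1).round(3))
```

```text
knob [0.5363 0.3147 0.0745] reproj [364.4 302.5] [253.3 239.6]
[ 0.4979 -0.2651  0.1353] [ 0.6 -0.6 -0.4 -0.   1.3  1.1  0.   1. ]
scene collar ((363.4715576171875, 314.33819580078125), (20.070703506469727, 22.39066505432129), 101.73139190673828) cover ((363.185302734375, 318.9619445800781), (67.69651794433594, 88.46817016601562), 96.06970977783203)
top collar ((255.45364379882812, 239.5692901611328), (17.594228744506836, 18.878183364868164), 110.45526885986328) cover ((255.96249389648438, 239.92315673828125), (79.67987060546875, 80.85799407958984), 39.4734992980957)
pred cover from knob: cover edge ellipse
scene ((363.41680908203125, 318.7265930175781), (68.00225067138672, 89.42440795898438), 95.9472885131836) collar ((363.7886657714844, 310.5243835449219), (16.41037940979004, 21.833471298217773), 95.74002838134766) potfit ((247.6710968017578, 137.1363983154297), (33.8922233581543, 62.84485626220703), 86.1522445678711)
top ((256.0885009765625, 241.539794921875), (80.08406829833984, 81.08123779296875), 48.881187438964844) collar ((254.81764221191406, 240.54661560058594), (19.654890060424805, 19.90416145324707), 49.05306625366211) potfit ((530.8724365234375, 251.43775939941406), (76.80297088623047, 79.22089385986328), 128.04908752441406)
pan [ 0.519 -0.024]
hnd [ 0.721 -0.341]
panh [ 0.709 -0.034]
jar [0.742 0.177]
mug [0.375 0.52 ]
```

Measurements agree with the text: knob top z=0.0745 (expected 0.074) at (0.536, 0.315), rim z=0.135 (expected 0.135) at (0.498,-0.265). Both are within reach. Moving toward the stack.

Emit:
arm_command(hand=[1, 1, 1, 1], linear=[[0.27, 0.33, 0], [0.53, 0.67, 0], [0.8, 1, 0], [0.8, 1, 0]], twist=[[0, 0, 0], [0, 0, 0], [0, 0, 0], [0, 0, 0]])

```text
t: 0.6
ee_pos: [0.4119, -0.5106, 0.2184]
ee_rot: [-3.072, -0.648, -0.003]
contact_force: [-0.5, -0.5, -0.5]
grip_width: 0.0933
grip_force: 0.0
```

Emit:
arm_command(hand=[1, 1, 1, 1], linear=[[0.27, 0.33, 0], [0.53, 0.67, 0], [0.8, 1, 0], [0.8, 1, 0]], twist=[[0, 0, 0], [0, 0, 0], [0, 0, 0], [0, 0, 0]])

```text
t: 1.1
ee_pos: [0.5309, -0.3611, 0.2183]
ee_rot: [-3.072, -0.647, -0.002]
contact_force: [0.2, -1.5, 0.2]
grip_width: 0.093
grip_force: 0.0
```

Emit:
arm_command(hand=[1, 1, 1, 1], linear=[[0, 0.33, 0], [0, 0.67, 0], [0, 1, 0], [0, 1, 0]], twist=[[0, 0, 0], [0, 0, 0], [0, 0, 0], [0, 0, 0]])

```text
t: 1.6
ee_pos: [0.5273, -0.2131, 0.2186]
ee_rot: [-3.074, -0.642, 0.001]
contact_force: [0.4, -0.7, 0.1]
grip_width: 0.0929
grip_force: 0.0
```

Emit:
arm_command(hand=[1, 1, 1, 1], linear=[[0, 0.33, 0], [0, 0.67, 0], [0, 1, 0], [0, 1, 0]], twist=[[0, 0, 0], [0, 0, 0], [0, 0, 0], [0, 0, 0]])

```text
t: 2.1
ee_pos: [0.5278, -0.0638, 0.2186]
ee_rot: [-3.075, -0.642, -0.0]
contact_force: [-0.1, -1.3, 0.8]
grip_width: 0.0931
grip_force: 0.0
```

Emit:
arm_command(hand=[1, 1, 1, 1], linear=[[0, 0.33, 0], [0, 0.67, 0], [0, 1, 0], [0, 1, 0]], twist=[[0, 0, 0], [0, 0, 0], [0, 0, 0], [0, 0, 0]])

```text
t: 2.6
ee_pos: [0.5283, 0.0859, 0.2185]
ee_rot: [-3.075, -0.641, -0.001]
contact_force: [0.2, -1.1, -0.5]
grip_width: 0.0928
grip_force: 0.0
```

Emit:
arm_command(hand=[1, 1, 1, 1], linear=[[0, 0.33, 0], [0, 0.67, 0], [0, 1, 0], [0, 1, 0]], twist=[[0, 0, 0], [0, 0, 0], [0, 0, 0], [0, 0, 0]])

```text
t: 3.1
ee_pos: [0.5285, 0.2358, 0.2183]
ee_rot: [-3.075, -0.64, -0.001]
contact_force: [-0.5, -0.4, -0.4]
grip_width: 0.0926
grip_force: 0.0
```

Emit:
arm_command(hand=[1, 1, 1, 1, 1], linear=[[0.05, 0.3, 0], [0.05, 0.53, 0], [0.05, 0.53, -0.35], [0.05, 0.53, -0.65], [0.05, 0.53, -0.65]], twist=[[0, 0, 0], [0, 0, 0], [0, 0, 0], [0, 0, 0], [0, 0, 0]])

```text
t: 3.72
ee_pos: [0.5349, 0.3094, 0.1183]
ee_rot: [3.074, 0.63, -0.009]
contact_force: [0.7, -0.6, -0.2]
grip_width: 0.0928
grip_force: 0.0
```

Run:
```python
from h import *
s=read_camera("scene"); t=read_camera("top")
c=lambda i,x,y:cv2.resize(i[y:y+120,x:x+160],(400,300))
cv2.imwrite("pics/pre.png",np.hstack([c(s,284,220),c(t,176,180)]))
print(arm.observe()["ee_pos"])
```

```text
[0.53660929 0.31190722 0.12192473]
```

View pics/pre.png

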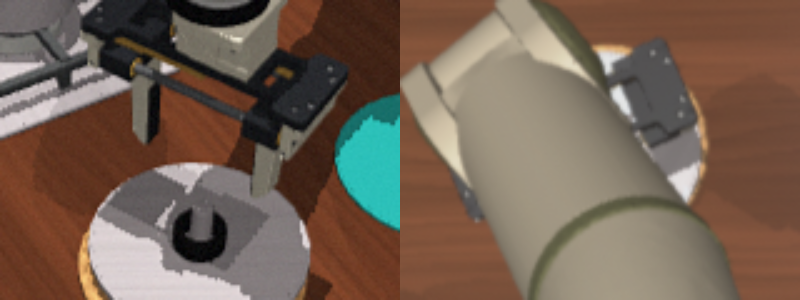

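The fingers straddle the knob. It is at scene (365,302), between the tips. Now lowering, then gripping.

Emit:
arm_command(hand=[1, 1, 1, 1, 1, 0, 0, 0, 0, 0, 0, 0], linear=[[0, 0.02, -0.15], [0, 0.02, -0.3], [0, 0.02, -0.4], [0, 0.02, -0.45], [0, 0.02, -0.45], [0, 0.02, -0.45], [0, 0.02, -0.45], [0, 0.02, -0.45], [0, 0.02, -0.45], [0, 0.02, -0.45], [0, 0.02, -0.45], [0, 0.02, -0.45]], twist=[[0, 0, 0], [0, 0, 0], [0, 0, 0], [0, 0, 0], [0, 0, 0], [0, 0, 0], [0, 0, 0], [0, 0, 0], [0, 0, 0], [0, 0, 0], [0, 0, 0], [0, 0, 0]], force=50)

```text
t: 5.32
ee_pos: [0.535, 0.3169, 0.0536]
ee_rot: [3.076, 0.636, -0.0]
contact_force: [-0.0, 0.3, 0.4]
grip_width: 0.0275
grip_force: 0.0
```

Emit:
arm_command(hand=[0, 0, 0, 0, 0, 0], linear=[[0, 0, 0], [0, 0, 0], [0, 0, 0], [0, 0, 0], [0, 0, 0], [0, 0, 0]], twist=[[0, 0, 0], [0, 0, 0], [0, 0, 0], [0, 0, 0], [0, 0, 0], [0, 0, 0]])

```text
t: 6.08
ee_pos: [0.5351, 0.3167, 0.0536]
ee_rot: [3.076, 0.636, -0.0]
contact_force: [0.6, -2.8, -0.3]
grip_width: 0.017
grip_force: 50.0
```

Emit:
arm_command(hand=[0, 0, 0, 0, 0, 0, 0, 0], linear=[[0, 0, 0.05], [0, 0, 0.15], [0, 0, 0.3], [0, 0, 0.5], [0, 0, 0.7], [0, 0, 0.9], [0, 0, 1], [0, 0, 1]], twist=[[0, 0, 0], [0, 0, 0], [0, 0, 0], [0, 0, 0], [0, 0, 0], [0, 0, 0], [0, 0, 0], [0, 0, 0]])

```text
t: 7.08
ee_pos: [0.5352, 0.3174, 0.2048]
ee_rot: [-3.076, -0.636, -0.003]
contact_force: [0.0, -0.4, -5.4]
grip_width: 0.0169
grip_force: 50.0
```

Run:
```python
from h import *
s=read_camera("scene"); o=arm.observe(); print({k:o[k] for k in("ee_pos","ee_rot","contact_force","torque","grip_width","grip_force","qpos")})
cv2.imwrite("pics/lift.png",cv2.resize(s[140:390,240:490],(500,500)))
```

```text
{'ee_pos': array([0.5347235 , 0.31697483, 0.20358192]), 'ee_rot': array([-3.07626201e+00, -6.36478980e-01, -1.13719175e-04]), 'contact_force': array([ 0.13311979,  0.68041274, -6.69326194]), 'torque': array([-0.01567623,  0.07529766,  0.03131859]), 'grip_width': 0.01680162356364673, 'grip_force': 49.9981427192688, 'qpos': array([-0.57087953,  0.49196705, -0.08088377,  1.85727955,  0.053344  ,
        0.79427914, -1.84235525])}
```

View pics/lift.png

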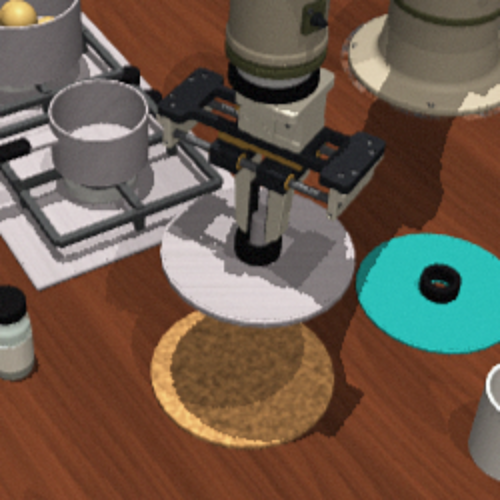

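Both lids hang level from the knob and the trivet is empty. The wrist reads about 6.7 N. Carrying them toward the pot.

Emit:
arm_command(hand=[0, 0, 0, 0, 0, 0], linear=[[0, -0.08, 0], [0, -0.25, 0], [0, -0.5, 0], [0, -0.75, 0], [0, -1, 0], [0, -1, 0]], twist=[[0, 0, 0], [0, 0, 0], [0, 0, 0], [0, 0, 0], [0, 0, 0], [0, 0, 0]])

```text
t: 7.88
ee_pos: [0.5345, 0.1608, 0.2031]
ee_rot: [3.076, 0.625, -0.003]
contact_force: [0.3, 0.1, -6.5]
grip_width: 0.0171
grip_force: 50.0
```

Emit:
arm_command(hand=[0, 0, 0, 0, 0, 0], linear=[[0, -0.08, 0], [0, -0.25, 0], [0, -0.5, 0], [0, -0.75, 0], [0, -1, 0], [0, -1, 0]], twist=[[0, 0, 0], [0, 0, 0], [0, 0, 0], [0, 0, 0], [0, 0, 0], [0, 0, 0]])

```text
t: 8.62
ee_pos: [0.5345, 0.0132, 0.2034]
ee_rot: [3.077, 0.629, -0.002]
contact_force: [-0.4, -0.8, -5.4]
grip_width: 0.0169
grip_force: 50.0
```

Emit:
arm_command(hand=[0, 0, 0, 0, 0, 0], linear=[[0, -0.08, 0], [0, -0.25, 0], [0, -0.5, 0], [0, -0.75, 0], [0, -1, 0], [0, -1, 0]], twist=[[0, 0, 0], [0, 0, 0], [0, 0, 0], [0, 0, 0], [0, 0, 0], [0, 0, 0]])

```text
t: 9.38
ee_pos: [0.5346, -0.1362, 0.2034]
ee_rot: [3.076, 0.631, -0.001]
contact_force: [0.5, 1.4, -4.8]
grip_width: 0.0171
grip_force: 50.0
```

Emit:
arm_command(hand=[0, 0, 0, 0, 0, 0, 0], linear=[[-0.02, -0.08, 0], [-0.08, -0.25, 0], [-0.15, -0.5, 0], [-0.25, -0.75, 0], [-0.25, -0.87, 0], [-0.25, -0.87, 0], [-0.25, -0.87, 0]], twist=[[0, 0, 0], [0, 0, 0], [0, 0, 0], [0, 0, 0], [0, 0, 0], [0, 0, 0], [0, 0, 0]])

```text
t: 10.25
ee_pos: [0.4981, -0.2619, 0.2035]
ee_rot: [-3.075, -0.639, -0.0]
contact_force: [0.1, 0.9, -5.4]
grip_width: 0.0168
grip_force: 50.0
```

Run:
```python
from h import *
s=read_camera("scene"); t=read_camera("top"); o=arm.observe(); print({k:o[k] for k in("t","ee_pos","ee_rot","contact_force","torque","grip_width")})
cv2.imwrite("pics/s3.png",s);cv2.imwrite("pics/t3.png",t)
cv2.imwrite("pics/over.png",np.hstack([cv2.resize(s[60:210,170:320],(400,400)),cv2.resize(t[170:320,455:605],(400,400))]))
th=np.linspace(0,2*np.pi,181)[:-1]
def circ(n,c,r):
    X=np.c_[c[0]+r*np.cos(th),c[1]+r*np.sin(th),0*th+c[2],0*th+1]; p=X@P(n).T; return (p[:,:2]/p[:,2:]).astype(np.float32)
c=o["ee_pos"]+[0,0,.0205-.044]
for n in("scene","top"): print(n,cv2.fitEllipse(circ(n,c,.091)),proj(n,o["ee_pos"]-[0,0,.004]))
```

```text
{'t': 10.35, 'ee_pos': array([ 0.49808131, -0.2619061 ,  0.20354711]), 'ee_rot': array([-3.07505392e+00, -6.39767414e-01, -1.77183426e-04]), 'contact_force': array([-0.17044725,  0.03559941, -5.3041861 ]), 'torque': array([ 0.02150306,  0.01407432, -0.03311901]), 'grip_width': 0.016640675011260708}
scene ((246.69224548339844, 122.5621109008789), (38.10525131225586, 73.07563781738281), 86.31253814697266) [246.17835326 114.81185658]
top ((536.803466796875, 249.92364501953125), (90.6895751953125, 93.63233947753906), 127.8719482421875) [540.17361851 248.89801533]
```

View pics/over.png

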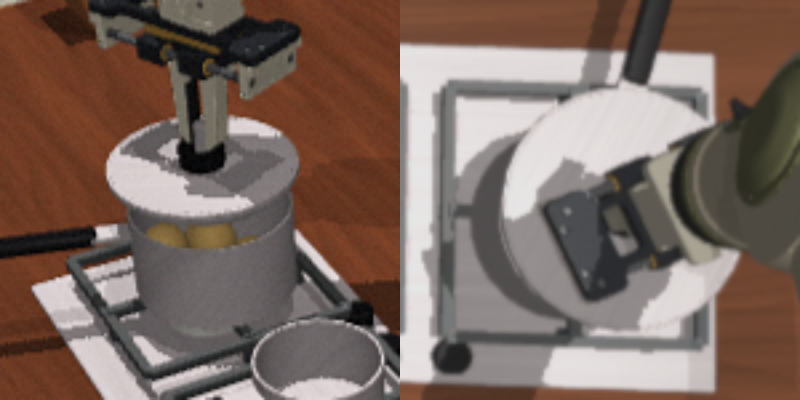

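The stack hangs level above the pot: cover centre at scene (246,137), pot directly below. Nudging y by 2 mm and lowering in stages while watching the force.

Emit:
arm_command(hand=[0, 0, 0, 0, 0, 0], linear=[[0, -0.014, 0], [0, -0.014, -0.05], [0, -0.014, -0.1], [0, -0.014, -0.14], [0, -0.014, -0.17], [0, -0.014, -0.17]], twist=[[0, 0, 0], [0, 0, 0], [0, 0, 0], [0, 0, 0], [0, 0, 0], [0, 0, 0]])

```text
t: 11.1
ee_pos: [0.4973, -0.2656, 0.1777]
ee_rot: [-3.076, -0.636, 0.001]
contact_force: [0.1, 0.1, -4.9]
grip_width: 0.0173
grip_force: 50.0
```

Emit:
arm_command(hand=[0, 0, 0, 0, 0], linear=[[0, 0, -0.015], [0, 0, -0.03], [0, 0, -0.045], [0, 0, -0.055], [0, 0, -0.055]], twist=[[0, 0, 0], [0, 0, 0], [0, 0, 0], [0, 0, 0], [0, 0, 0]])

```text
t: 11.72
ee_pos: [0.4975, -0.2656, 0.1698]
ee_rot: [-3.076, -0.636, 0.0]
contact_force: [0.3, 0.6, -4.7]
grip_width: 0.0172
grip_force: 50.0
```

Emit:
arm_command(hand=[0, 0, 0, 0, 0], linear=[[0, 0.007, -0.005], [0, 0.007, -0.01], [0, 0.007, -0.015], [0, 0.007, -0.018], [0, 0.007, -0.018]], twist=[[0, 0, 0], [0, 0, 0], [0, 0, 0], [0, 0, 0], [0, 0, 0]])

```text
t: 12.35
ee_pos: [0.4975, -0.2646, 0.1671]
ee_rot: [-3.076, -0.636, 0.0]
contact_force: [-0.2, -0.4, -4.4]
grip_width: 0.017
grip_force: 50.0
```

Emit:
arm_command(hand=[0, 0, 0, 0], linear=[[0, 0, -0.005], [0, 0, -0.01], [0, 0, -0.01], [0, 0, -0.01]], twist=[[0, 0, 0], [0, 0, 0], [0, 0, 0], [0, 0, 0]])

```text
t: 12.85
ee_pos: [0.4976, -0.2646, 0.1665]
ee_rot: [3.076, 0.636, 0.001]
contact_force: [-2.7, 1.4, 6.3]
grip_width: 0.0166
grip_force: 50.0
```

The strainer touched down at the predicted height (0.1665 against 0.1666) and the force reversed. Letting go and rising a little to look.

Emit:
arm_command(hand=[1, 1, 1, 1, 1, 1, 1, 1, 1, 1], linear=[[0, 0, 0], [0, 0, 0], [0, 0, 0], [0, 0, 0], [0, 0, 0], [0, 0, 0], [0, 0, 0], [0, 0, 0], [0, 0, 0], [0, 0, 0]], twist=[[0, 0, 0], [0, 0, 0], [0, 0, 0], [0, 0, 0], [0, 0, 0], [0, 0, 0], [0, 0, 0], [0, 0, 0], [0, 0, 0], [0, 0, 0]])

```text
t: 14.1
ee_pos: [0.4975, -0.2646, 0.1657]
ee_rot: [3.076, 0.636, 0.0]
contact_force: [0.4, 1.1, -0.4]
grip_width: 0.0931
grip_force: 0.0
```

Run:
```python
from h import *
s=read_camera("scene"); o=arm.observe(); print({k:o[k] for k in("t","ee_pos","contact_force","grip_width")})
cv2.imwrite("pics/seat.png",cv2.resize(s[75:195,165:325],(800,600),interpolation=cv2.INTER_CUBIC))
```

```text
{'t': 14.15, 'ee_pos': array([ 0.49754377, -0.26462904,  0.16569453]), 'contact_force': array([ 0.17891449, -0.48411218,  0.75126662]), 'grip_width': 0.09309669559883908}
```

View pics/seat.png

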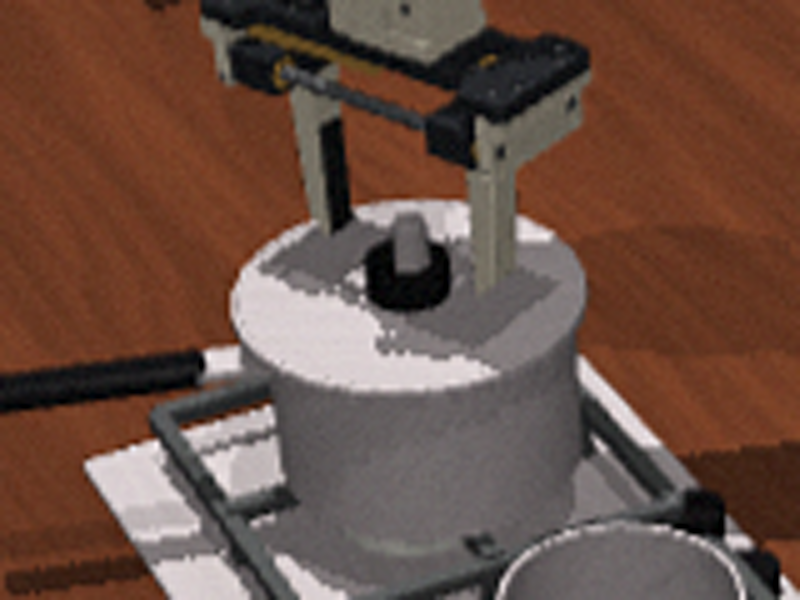

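The cover lies level on the seated strainer, with the collar centred between the open fingers at about (409,275) of the crop. Lowering to 4–5 mm above the plate and gripping the collar.

Emit:
arm_command(hand=[1, 1, 1, 1, 0, 0, 0, 0, 0, 0, 0, 0, 0, 0], linear=[[0, 0, -0.04], [0, 0, -0.08], [0, 0, -0.12], [0, 0, -0.12], [0, 0, -0.12], [0, 0, -0.12], [0, 0, -0.12], [0, 0, -0.12], [0, 0, -0.12], [0, 0, -0.12], [0, 0, -0.12], [0, 0, -0.12], [0, 0, -0.12], [0, 0, -0.12]], twist=[[0, 0, 0], [0, 0, 0], [0, 0, 0], [0, 0, 0], [0, 0, 0], [0, 0, 0], [0, 0, 0], [0, 0, 0], [0, 0, 0], [0, 0, 0], [0, 0, 0], [0, 0, 0], [0, 0, 0], [0, 0, 0]], force=40)

```text
t: 15.9
ee_pos: [0.4977, -0.2647, 0.1478]
ee_rot: [3.076, 0.636, 0.0]
contact_force: [1.2, -2.5, 1.1]
grip_width: 0.0437
grip_force: 40.0
```

Width is 43.7 mm, so the collar (44 mm) is gripped. Lifting slowly, straight up.

Emit:
arm_command(hand=[0, 0, 0, 0, 0, 0, 0, 0, 0, 0, 0, 0, 0, 0, 0, 0, 0], linear=[[0, 0, 0.02], [0, 0, 0.05], [0, 0, 0.1], [0, 0, 0.15], [0, 0, 0.2], [0, 0, 0.25], [0, 0, 0.3], [0, 0, 0.37], [0, 0, 0.45], [0, 0, 0.55], [0, 0, 0.65], [0, 0, 0.75], [0, 0, 0.83], [0, 0, 0.88], [0, 0, 0.9], [0, 0, 0.9], [0, 0, 0.9]], twist=[[0, 0, 0], [0, 0, 0], [0, 0, 0], [0, 0, 0], [0, 0, 0], [0, 0, 0], [0, 0, 0], [0, 0, 0], [0, 0, 0], [0, 0, 0], [0, 0, 0], [0, 0, 0], [0, 0, 0], [0, 0, 0], [0, 0, 0], [0, 0, 0], [0, 0, 0]])

```text
t: 18.02
ee_pos: [0.4973, -0.2645, 0.2822]
ee_rot: [-3.076, -0.636, 0.001]
contact_force: [-1.0, 0.2, -3.0]
grip_width: 0.0432
grip_force: 40.0
```

Run:
```python
from h import *
s=read_camera("scene"); o=arm.observe(); print({k:o[k] for k in("t","ee_pos","contact_force","grip_width","grip_force")})
cv2.imwrite("pics/end.png",cv2.resize(s[15:195,125:365],(800,600),interpolation=cv2.INTER_CUBIC))
```

```text
{'t': 18.075, 'ee_pos': array([ 0.49732621, -0.26451093,  0.28220975]), 'contact_force': array([-0.98322273,  0.2030236 , -1.68783493]), 'grip_width': 0.043419766149444095, 'grip_force': 39.99952018260956}
```

View pics/end.png

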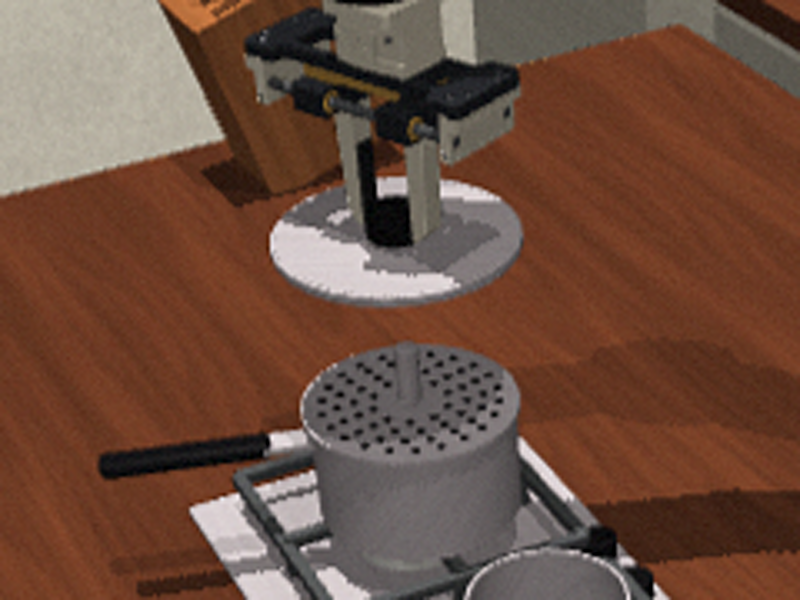

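The strainer is seated and level in the pot, with its knob at (408,375) in the crop. The cover is held level about 134 mm above where it lay, centred at (396,240). Handing in.

```bash
python3 -c "
from station import arm
print(arm.close_job())"
```

```text
the job is handed in; nothing more can be done
None
```

The job is handed in at about 18 s of the 54 s allowed: the last picture showed the strainer seated in the larger pot and the cover held level about 134 mm above where it lay; no verdict came back.

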